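# Fill the carton rack and hang its keeper plate

### The job

Get the carton rack ready for storage: stand the spare carton that is on the table in the rack, at the open front of the leaning row, then push the whole row upright and square against the backstop. After that take the keeper plate (the wide one with two holes) from its slotted stand and hang it by both holes on the two pins of the rack, fully home against the posts. Leave everything else on the table where it is.

Things in the scene. Friction and masses are not known exactly. Their poses are not given: they have to be found in the camera images.
- rack: Fixed white rack for a row of cartons. Origin on the table; +x runs along the row from open front to backstop, z up. Floor 8 mm high, x -63 to +102; backstop face at x +90, 105 mm tall; kerbs 22 tall leave a lane y -65 to +65. Two front posts 24 wide at y +-83, 122 tall, front faces at x -60 mm, each with one pin.
- pin_a_root (a point): Where the axis of the pin at the rack's +y side leaves the post's front face: rack x = -60, y = +80, z = 108 mm. The steel pin is 9 mm thick, points out of the front (rack -x) and slopes up 0.12 rad (7 degrees) to the tip. Axes as the rack.
- pin_a_tip (a point): Free end of that pin, 45 mm out and 5 mm up from its root (a round end goes 4.5 mm farther). Axes as the rack.
- pin_b_root (a point): Same as pin_a_root for the pin at rack y = -80 mm.
- pin_b_tip (a point): Same as pin_a_tip for the pin at rack y = -80 mm.
- spare_mid (a point): Centre of the spare carton: white with a grey band, 20 thick (its x), 120 wide (its y), 100 mm tall (its z), 80 g, standing upright on the table by itself. Centre 50 mm above its underside.
- row_rear_mid (a point): Loose white carton with a grey band, one of three in the rack, same size as the spare one (20 thick, 120 wide, 100 tall, 80 g). It leans 19 degrees at the start, its top towards the backstop. The one next to the backstop. This is its centre, x along its thickness, z along its height.
- row_middle_mid (a point): Loose white carton with a grey band, one of three in the rack, same size as the spare one (20 thick, 120 wide, 100 tall, 80 g). It leans 19 degrees at the start, its top towards the backstop. The middle one. This is its centre, axes the same.
- row_front_mid (a point): Loose white carton with a grey band, one of three in the rack, same size as the spare one (20 thick, 120 wide, 100 tall, 80 g). It leans 19 degrees at the start, its top towards the backstop. The one nearest the open front. This is its centre, axes the same. The spare carton belongs in front of it; at the start about 60 mm of rack floor is free there.
- keeper_tab (a point): Grip point on the upright tab of the aluminium keeper plate (330 g): 8 thick (x), 196 wide (y), 85 tall (z), plus a tab 60 wide, 35 tall on the middle of its upper edge. Point 105 mm above the underside, 15 below the tab's top. Stands 25 mm deep in one of the stand's slots (12 wide), underside 10 mm above the table; lift straight up. Front and back alike.
- hole_a (a point): Centre of one of the keeper plate's two 16 mm holes: 80 mm to the tab's +y, 40 mm below keeper_tab, 20 mm below the plate's upper edge. Axes as keeper_tab; the hole runs along x. Either hole may go on either pin.
- hole_b (a point): Centre of the other hole, 80 mm to the tab's -y.
- stand: Fixed grey slotted stand, 120 x 130 x 36 mm tall, origin at the middle of its underside; two slots run along its y, centred at x = -32 and +32 mm.
- blank_tab (a point): A like plate but only 130 mm wide and without holes, in the stand's other slot: not needed, leave it. The point is on its tab, 105 mm above its underside.
- pad: Bystander: injection practice pad on a black disc, 94 across, 37 mm tall. Origin at the middle of its underside.
- vial1: Bystander: glass vial, 26 across, 52 mm tall, origin underneath.
- vial2: Bystander: a second such vial.
- gel: Bystander: clear bottle, 60 across, 150 mm tall, origin underneath.
- cup: Bystander: white cup, 70 across, 70 mm tall, origin underneath.
- dish: Bystander: steel tray with a syringe, 90 x 200 x 30 mm, origin underneath.
Things that resemble listed ones, but are neither listed nor needed, are in the scene too. What is shaped like the part that bears spare_mid but brown or purple is not meant.

How it is judged:
On the way, in this order (a step that is already met when the one before it is completed fails the run):
1. the spare carton stands in the rack's lane in front of the leaning row (x of spare_mid in the frame of rack between -0.055 and 0.035 m and y of spare_mid in the frame of rack between -0.018 and 0.018 m and angle between spare_mid's own z axis and vertical below 0.5 rad and height (world z) of spare_mid below 0.066 m), for 0.2 s.
2. all four cartons stand upright and square, pushed up against the backstop, before the keeper plate is on (x of row_rear_mid in the frame of rack between 0.073 and 0.087 m and y of row_rear_mid in the frame of rack between -0.014 and 0.014 m and angle between each of row_rear_mid, row_middle_mid, row_front_mid, spare_mid's own z axis and vertical below 0.07 rad and height (world z) of each of row_rear_mid, row_middle_mid, row_front_mid, spare_mid below 0.066 m and angle between the x axis of each of row_rear_mid, row_middle_mid, row_front_mid, spare_mid and the x axis of rack, either way round below 0.08 rad and x of row_middle_mid in the frame of rack between 0.053 and 0.067 m and y of row_middle_mid in the frame of rack between -0.014 and 0.014 m and x of row_front_mid in the frame of rack between 0.033 and 0.047 m and y of row_front_mid in the frame of rack between -0.014 and 0.014 m and x of spare_mid in the frame of rack between 0.013 and 0.027 m and y of spare_mid in the frame of rack between -0.014 and 0.014 m and horizontal distance between keeper_tab and rack above 0.12 m), for 0.2 s.
3. the keeper plate hangs by both holes on the two pins, against the posts (x of hole_a in the frame of rack between -0.074 and -0.058 m and z of hole_a in the frame of rack between 0.098 and 0.116 m and x of hole_b in the frame of rack between -0.074 and -0.058 m and z of hole_b in the frame of rack between 0.098 and 0.116 m and y of keeper_tab in the frame of rack between -0.01 and 0.01 m and angle between the x axis of keeper_tab and the x axis of rack, either way round below 0.2 rad and angle between keeper_tab's own z axis and vertical below 0.2 rad), for 0.2 s.
At the end, for the whole second after the job is handed in: Four cartons in a closed row against the backstop (each within 7 mm along, 14 mm across), upright to 0.07 rad, square to 0.08 rad; keeper plate on both pins, its mid-plane within 14 mm of the post faces, tilted and turned under 0.2 rad; all at rest; nothing else moved 30 mm (all of step 3 and x of row_rear_mid in the frame of rack between 0.073 and 0.087 m and y of row_rear_mid in the frame of rack between -0.014 and 0.014 m and angle between each of row_rear_mid, row_middle_mid, row_front_mid, spare_mid's own z axis and vertical below 0.07 rad and height (world z) of each of row_rear_mid, row_middle_mid, row_front_mid, spare_mid below 0.066 m and angle between the x axis of each of row_rear_mid, row_middle_mid, row_front_mid, spare_mid and the x axis of rack, either way round below 0.08 rad and x of row_middle_mid in the frame of rack between 0.053 and 0.067 m and y of row_middle_mid in the frame of rack between -0.014 and 0.014 m and x of row_front_mid in the frame of rack between 0.033 and 0.047 m and y of row_front_mid in the frame of rack between -0.014 and 0.014 m and x of spare_mid in the frame of rack between 0.013 and 0.027 m and y of spare_mid in the frame of rack between -0.014 and 0.014 m and linear speed of each of keeper, spare, row_front, row_middle, row_rear below 0.02 m/s); the robot touches nothing.
It fails at once if a bystander (pad, vials, bottle, cup, tray) or the plain short plate is moved more than 30 mm (distance of any of blank_tab, pad, vial1, vial2, gel, cup, dish from where it was at the start of the episode above 0.03 m).
It also fails if it takes over 72 s, if anything falls off the work surface, if the arm or the gripper's body presses on something with over 40 N, if the wrist force passes 120 N, or if a joint passes its speed limit or range.

### The arm

A 6-joint arm with a two-finger parallel gripper is mounted at the origin on the work surface. World frame = base frame: x ahead of the robot, y to its left, z up, the work surface at z = 0. Lengths are in m, angles in rad, forces in N, time in s.
With the tool pointing down it reaches from about 0.35 to 0.85 m from the base axis. Payload 8.1 kg.
Tool frame: the origin (TCP) lies at the very end of the fingers, on their centre line; the grasp point (between the pads) lies 19 mm behind it; z points along the fingers, y is the line along which they close (so a half turn about z gives the same grasp; the last joint's range is limited). The gripper opens to 93 mm and grips with 3 to 60 N. Pads are 15 mm wide; open, the fingers measure 128 mm over their backs; the gripper's body (75 mm by 188 mm) begins 65 mm behind the grasp point.
Start: joints at [1.083, 0.13, 1.488, -0, 1.523, -0.085], TCP at [0.235, 0.552, 0.219] pointing down, gripper open.
Joint ranges: [-2.96, 2.96], [-0.89, 2.26], [0.02, 2.5], [-1.34, 4.48], [0, 2.73], [-2.66, 2.66]. Speed limits (rad/s): [2.39, 2.39, 2.79, 3.14, 3.14, 3.14].

### API

Orientations are given as a rotation vector (axis times angle).
In Python, from plant import read_state, eyes, workorder gives the robot as it stands. The module is installed in compiled form; this text tells all that it offers.
- The arm moves only by the tool play_rows, never from a script. Its argument "targets" is one flat list of numbers, 4 for each row, row after row: the shift along the tool's x, y, z in cm, then the turn about the tool's z in degrees. In form: [dx, dy, dz, roll, dx, dy, dz, roll, ...]. A call has 1 to 8 rows; each row is the pose to reach, as a shift and turn from the pose commanded when the call began, along the tool's axes at that moment; what a row does not reach only later rows make up. A row lasts 1/12 s, in which the tool goes at most 41.7 mm and 7.16 degrees, less where a joint would pass 70% of its speed; a pose out of reach is approached as far as the arm can. A call with a gripper value outside its range is refused whole. "grip" is the finger opening in cm, from 0 to 9.3, set as the call begins (left out, the last holds). The fingers move at their own pace and stop on an object; "grip_force" is the grip in N (left out, the last holds). Time passes only in rows, so rows that repeat a pose let the fingers close. It gives the time, the measured TCP pose, the force, the opening and the grip force at its end, in the units of the state.
- read_state(): the state, without advancing time (a new reading comes with each control period).
- eyes.read_camera(name): name is "scene" or "top"; returns a dict with "image" (400x640x3 uint8, red, green, blue), "vfov" (degrees; the focal length in pixels is half the picture's height over the tangent of half this angle, whatever the lens; pixels are square), "cx", "cy" (the principal point, pixels), "cam_to_world" (4x4, takes a point from camera to world coordinates). Camera axes: x right, y up, looking along -z (the intrinsics and any distortion apply to the point x, -y, -z); pixel columns grow to the right and rows downward; lengths in m; the calibration is good to about 2 mm. A picture is of the moment at which its call begins. There is no depth.
- workorder.close_job(): hands the job in; it is judged then, once.
The state is a dict: "t": time; "q": joint angles; "dq": joint speeds; "joint_torque": joint torques, N m; "tool_pos": TCP position; "orientation": TCP orientation; "force": force on the tool from outside, world axes, zero at the start; "wrist_torque": the same for the moment, N m; "opening": finger opening in m; "gripper_force": force on a finger pad.
Only numpy, scipy, OpenCV 4.12 (cv2) and the standard library are available. Lean on these libraries where they do the work, as an engineer would, in place of code of your own. Each camera call takes 0.05 s, during which the arm holds its last target. There are 200 camera calls.

## Working session

There is one attempt and no reset: what is moved stays moved. The work goes in short steps, Python scripts to look and compute and a tool call to move; the robot and the scene stay as the last step left them, time stands still between calls to the robot, and variables do not carry over. Pictures are saved under pics/ and viewed, at most 10 in all, crops included, and the job is handed in when it is done.

Besides the shell and the picture viewer there is one more tool, called after "Call:" by a JSON object that holds its "api" and its "payload", one argument or row to a line. play_rows: Moves the arm, as the interface text tells. Its arguments: {"type":"object","properties":{"targets":{"type":"array"},"grip":{"type":"number"},"grip_force":{"type":"number"}},"required":["targets"]}

```bash
mkdir -p pics; cat > h.py <<'E'
import numpy as np, cv2
from plant import read_state, eyes, workorder
from scipy.spatial.transform import Rotation as R
def snap(n,f):
    c=eyes.read_camera(n); cv2.imwrite('pics/'+f+'.png',c['image'][:,:,::-1])
    np.savez('pics/'+f+'.npz',**c); return c
def K(c):
    f=200/np.tan(np.radians(float(c['vfov']))/2); return f
def ray(c,u,v):
    f=K(c);T=np.array(c['cam_to_world']);d=T[:3,:3]@np.array([(u-c['cx'])/f,-(v-c['cy'])/f,-1]);return T[:3,3],d/np.linalg.norm(d)
def at_z(c,u,v,z):
    o,d=ray(c,u,v);return o+d*(z-o[2])/d[2]
def tri(c1,p1,c2,p2):
    o1,d1=ray(c1,*p1);o2,d2=ray(c2,*p2)
    s=np.linalg.lstsq(np.c_[d1,-d2],o2-o1,rcond=None)[0]
    a,b=o1+s[0]*d1,o2+s[1]*d2;return (a+b)/2,np.linalg.norm(a-b)
def proj(c,p):
    f=K(c);T=np.array(c['cam_to_world']);x=T[:3,:3].T@(np.asarray(p)-T[:3,3]);return np.array([c['cx']-f*x[0]/x[2],c['cy']+f*x[1]/x[2]])
def ld(f): return dict(np.load('pics/'+f+'.npz'))
E
python3 - <<'E'
from h import *
for n in('scene','top'):
    c=snap(n,n+'0');print(n,c['image'].shape,{k:c[k] for k in c if k!='image'})
print(read_state())
E
```

```text
scene (400, 640, 3) {'vfov': 55.820356119841044, 'cx': 318.912524675781, 'cy': 201.2131721225366, 'cam_to_world': array([[ 0.80916346, -0.42132188,  0.40956363,  0.8832966 ],
       [ 0.58725916,  0.55672319, -0.5875253 , -0.51184859],
       [ 0.01952369,  0.715924  ,  0.69790519,  0.73178271],
       [ 0.        ,  0.        ,  0.        ,  1.        ]])}
top (400, 640, 3) {'vfov': 54.78249914020696, 'cx': 321.1718588935881, 'cy': 202.69743215650442, 'cam_to_world': array([[-2.52083479e-03,  9.93873452e-01, -1.10495281e-01,
         4.17135105e-01],
       [-9.99866312e-01, -7.19942668e-04,  1.63352304e-02,
         1.42705446e-02],
       [ 1.61556016e-02,  1.10521688e-01,  9.93742398e-01,
         1.01560405e+00],
       [ 0.00000000e+00,  0.00000000e+00,  0.00000000e+00,
         1.00000000e+00]])}
{'t': 0.1, 'q': array([ 1.08257482e+00,  1.31068566e-01,  1.48916328e+00, -2.52353867e-05,
        1.52299819e+00, -8.54315722e-02]), 'dq': array([ 4.89479832e-04,  3.17379568e-05, -3.55504203e-03, -6.05015092e-05,
       -2.94955828e-03, -5.30990468e-04]), 'joint_torque': array([ 3.63948211e-04, -5.61344755e+01, -4.93093264e+01,  7.69571029e-02,
        2.91486183e-02, -4.92789263e-05]), 'tool_pos': array([0.2349577 , 0.55152853, 0.21770645]), 'orientation': array([-6.28342655e-01, -3.07766556e+00,  2.47776322e-03]), 'force': array([ 0.2057037 , -0.2196468 ,  0.41679936]), 'wrist_torque': array([-0.02617042,  0.02775759,  0.01030804]), 'gripper_force': 0.0, 'opening': 0.09316768443993388}
```

View pics/scene0.png

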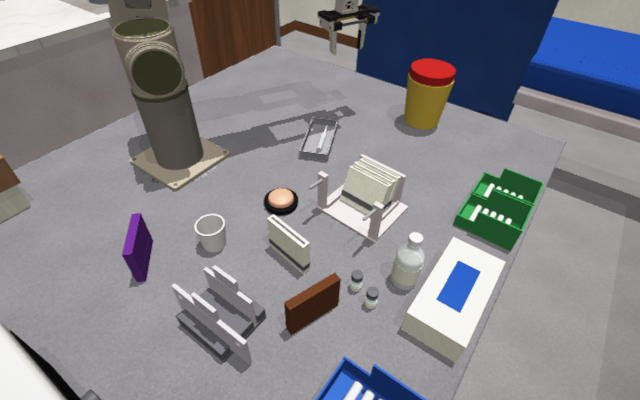

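View pics/top0.png

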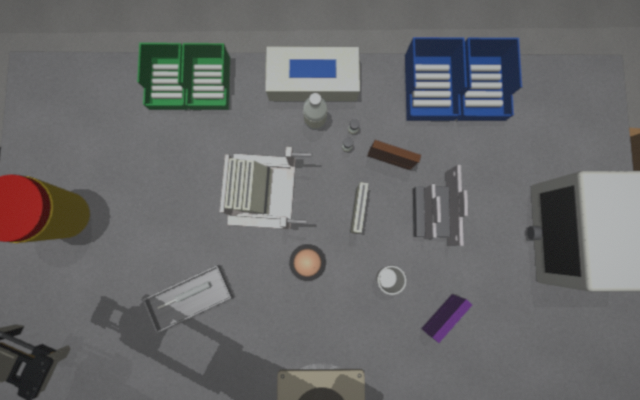

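The scene picture shows the white spare at (289,242), the rack at (365,195), the stand at (221,312), with the wide plate in front. In the top picture the spare is at (360,208), the rack at (258,190), and the stand at (440,210), with the wide plate at x≈460 (rows 167–245). The carton candidates are purple (447,318), brown (394,155) and white with a grey band (360,208). The white one fits. I'll confirm with enlarged crops.

```bash
python3 - <<'E'
import cv2
a=cv2.imread('pics/top0.png')[130:275,210:480];cv2.imwrite('pics/tc.png',cv2.resize(a,(800,430),interpolation=cv2.INTER_CUBIC))
a=cv2.imread('pics/scene0.png')[145:365,165:425];cv2.imwrite('pics/sc.png',cv2.resize(a,None,fx=2.7,fy=2.7,interpolation=cv2.INTER_CUBIC))
E
```

```text
(no output)
```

View pics/tc.png

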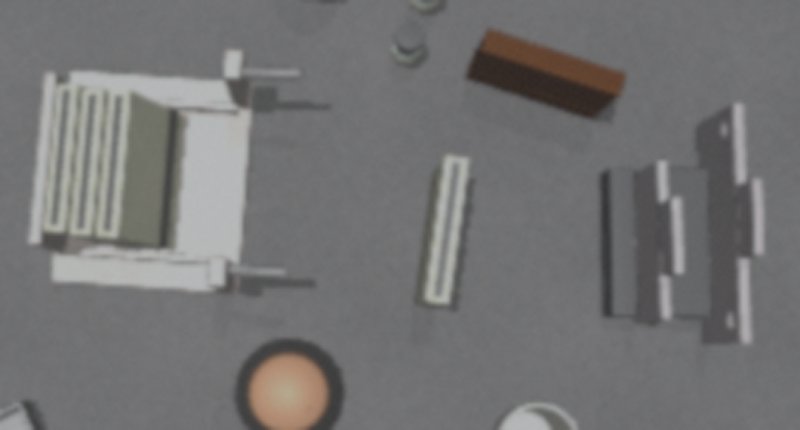

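View pics/sc.png

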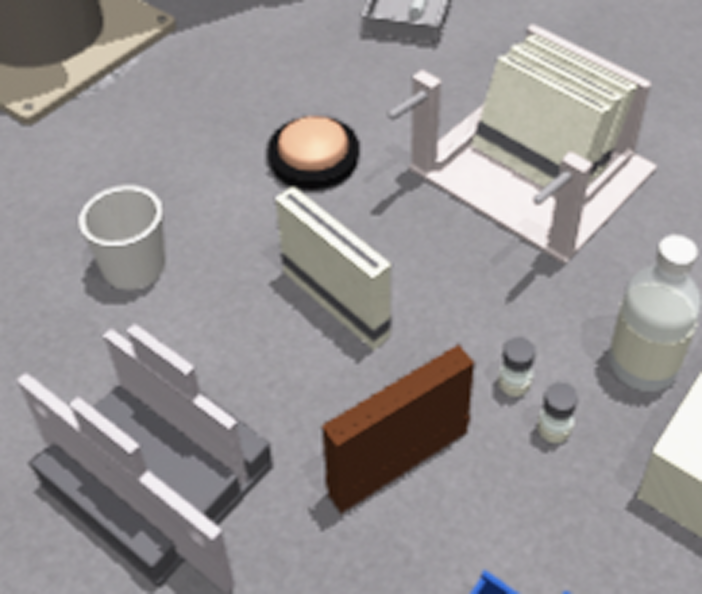

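The crops confirm it. The spare is white with a grey band and stands alone, with its top face from (446,156) to (448,304) in the top crop. The keeper is the outer, wide plate with two holes at x≈740 in the top crop. Now triangulating.

```bash
cat > m1.py <<'E'
from h import *
t=ld('top0');s=ld('scene0')
T=lambda u,v:(210+u/2.963,130+v/2.963)
S=lambda u,v:(165+u/2.7,145+v/2.7)
P={'spF+y':((446,156),(388,264)),'spF-y':((468,158),(374,275)),'spN+y':((426,302),(292,190)),'spN-y':((448,304),(278,197)),
'tipB':((298,73),(538,197)),'tipA':((284,272),(392,112)),'rootB':((244,73),(566,181)),'rootA':((228,270),(425,98)),
'tabN':((759,253),(79,404)),'tabF':((757,181),(141,460)),'plN':((746,342),(26,380)),'plF':((739,105),(224,533)),
'btabN':((680,273),(132,330)),'btabF':((677,198),(194,377)),
'bstopN':((36,242),(532,28)),'bstopF':((50,75),(646,85)), 'floorN':((240,278),(414,170)),'floorF':((250,110),(567,256))}
for k,(a,b) in P.items():
    p,e=tri(t,T(*a),s,S(*b));print(k,p.round(4),round(e*1000,1))
E
python3 m1.py
```

```text
spF+y [ 0.5684 -0.0955  0.097 ] 1.3
spF-y [ 0.5668 -0.1128  0.0991] 2.4
spN+y [ 0.4504 -0.0777  0.0933] 2.7
spN-y [ 0.449  -0.0945  0.0979] 3.8
tipB [0.6333 0.025  0.1145] 2.0
tipA [0.4732 0.0359 0.1145] 1.8
rootB [0.6369 0.0692 0.0993] 1.9
rootA [0.4764 0.0816 0.101 ] 3.7
tabN [ 0.4874 -0.3366  0.1244] 3.5
tabF [ 0.5465 -0.3394  0.1171] 6.3
plN [ 0.4181 -0.3363  0.0895] 4.3
plF [ 0.6139 -0.3368  0.0923] 7.4
btabN [ 0.4715 -0.2736  0.1255] 3.0
btabF [ 0.5319 -0.2742  0.121 ] 4.7
bstopN [0.4996 0.2355 0.1002] 4.7
bstopF [0.6345 0.2266 0.1003] 1.3
floorN [0.4732 0.076  0.008 ] 1.6
floorF [ 0.6373  0.076  -0.0093] 22.8
```

```bash
cat >> h.py <<'E'
RX=np.array([0.068,0.9977]);RY=np.array([-0.9977,0.068]);RO=np.array([0.5606,0.138])
def rk(x,y): return RO+x*RX+y*RY
def go(x,y,z,ydir,q=None):
    "shift for play_rows; ydir = world angle (deg) wanted for tool y (mod 180)"
    st=read_state();M=R.from_rotvec(st['orientation']).as_matrix()
    d=M.T@(np.array([x,y,z])-st['tool_pos'])*100
    cur=np.degrees(np.arctan2(M[1,1],M[0,1]))
    r=-((ydir-cur+90)%180-90)
    print('shift cm',d.round(2),'roll',round(r,2),'alt',round(r-np.sign(r)*180,1),'q6',np.degrees(st['q'][5]).round(1),'q1',np.degrees(st['q'][0]).round(1),'tcp',st['tool_pos'].round(4),'ytool',cur.round(2),'tilt',np.degrees(np.arccos(-M[2,2])).round(2),'t',round(st['t'],2),'F',st['force'].round(1),'op',round(st['opening'],4),st['gripper_force'])
E
python3 -c "
from h import *
go(.5087,-.0951,.2,81.3)"
```

```text
shift cm [-50.53 -48.75   1.84] roll -14.38 alt 165.6 q6 -4.9 q1 62.0 tcp [0.235  0.5515 0.2177] ytool 66.92 tilt 0.09 t 0.1 F [ 0.2 -0.2  0.4] op 0.0932 0.0
```

Call:
{"api": "play_rows", "payload": {
  "targets": [-50.5, -48.7, 1.5, -14.4, -50.5, -48.7, 1.5, -14.4, -50.5, -48.7, 1.5, -14.4, -50.5, -48.7, 1.5, -14.4, -50.5, -48.7, 1.5, -14.4, -50.5, -48.7, 1.5, -14.4, -50.5, -48.7, 1.5, -14.4, -50.5, -48.7, 1.5, -14.4],
  "grip": 6,
  "grip_force": 12
}}

```text
t: 0.77
tool_pos: [0.3649, 0.244, 0.2112]
orientation: [-0.237, -3.132, 0.0]
force: [-0.0, 0.4, 0.0]
opening: 0.06
gripper_force: 0.0
```

```bash
python3 -c "
from h import *
go(.5087,-.0951,.2,81.3)"
```

```text
shift cm [-19.32 -31.36   1.12] roll 0.05 alt -180.0 q6 -54.3 q1 27.1 tcp [0.3649 0.244  0.2112] ytool 81.35 tilt 0.01 t 0.77 F [-0.   0.4  0. ] op 0.06 0.0
```

Call:
{"api": "play_rows", "payload": {
  "targets": [-19.3, -31.4, 1, 0, -19.3, -31.4, 1, 0, -19.3, -31.4, 1, 0, -19.3, -31.4, 1, 0, -19.3, -31.4, 1, 0, -19.3, -31.4, 1, 0, -19.3, -31.4, 1, 0, -19.3, -31.4, 1, 0]
}}

```text
t: 1.43
tool_pos: [0.4946, -0.0632, 0.2021]
orientation: [-0.238, -3.132, -0.0]
force: [-0.2, 0.6, 0.2]
opening: 0.0601
gripper_force: 0.0
```

```bash
python3 -c "
from h import *
go(.5087,-.0951,.063,81.3)"
```

```text
shift cm [-1.88 -2.95 13.91] roll 0.0 alt -180.0 q6 -94.5 q1 -13.2 tcp [ 0.4946 -0.0632  0.2021] ytool 81.3 tilt 0.02 t 1.43 F [-0.2  0.6  0.2] op 0.0601 0.0
```

Call:
{"api": "play_rows", "payload": {
  "targets": [-1.9, -2.95, 5, 0, -1.9, -2.95, 8, 0, -1.9, -2.95, 11, 0, -1.9, -2.95, 13.9, 0, -1.9, -2.95, 13.9, 0, -1.9, -2.95, 13.9, 0]
}}

```text
t: 1.93
tool_pos: [0.5069, -0.0925, 0.0618]
orientation: [-0.238, -3.128, -0.002]
force: [0.3, -0.2, -0.1]
opening: 0.0599
gripper_force: 0.0
```

```bash
python3 -c "
from h import *
snap('scene','s1');snap('top','t1')
a=cv2.imread('pics/s1.png')[145:365,165:425];a=cv2.resize(a,(400,338))
b=cv2.imread('pics/t1.png')[130:275,210:480];b=cv2.resize(b,(400,215))
cv2.imwrite('pics/c1.png',np.vstack([a,b]))
go(.5087,-.0951,.063,81.3)"
```

```text
shift cm [ 0.12 -0.21  0.27] roll 0.04 alt -180.0 q6 -97.4 q1 -16.0 tcp [ 0.5102 -0.0932  0.0657] ytool 81.34 tilt 0.14 t 2.03 F [ 0.7  0.1 -0.1] op 0.0603 0.0
```

View pics/c1.png

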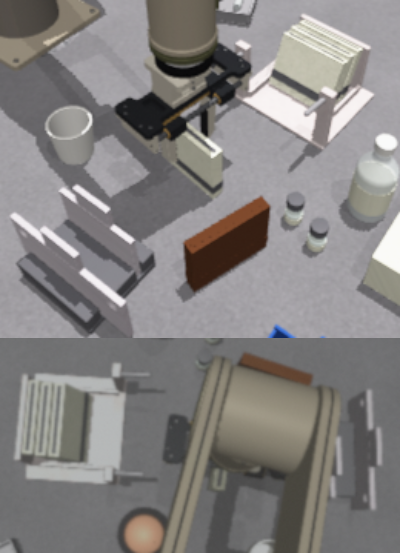

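The fingers straddle the spare, which is at (200,155) in the scene part of the picture, so I'm closing.

Call:
{"api": "play_rows", "payload": {
  "targets": [0, 0, 0, 0, 0, 0, 0, 0, 0, 0, 0, 0, 0, 0, 0, 0, 0, 0, 0, 0, 0, 0, 0, 0],
  "grip": 0.5,
  "grip_force": 15
}}

```text
t: 2.53
tool_pos: [0.509, -0.0931, 0.0638]
orientation: [0.237, 3.132, -0.0]
force: [0.1, 0.5, -0.8]
opening: 0.0243
gripper_force: 0.0
```

Call:
{"api": "play_rows", "payload": {
  "targets": [0, 0, -3, 0, 0, 0, -7, 0, 0, 0, -10, 0, 0, 0, -10, 0]
}}

```text
t: 2.87
tool_pos: [0.5127, -0.0941, 0.1711]
orientation: [0.237, 3.122, -0.003]
force: [1.5, -0.3, -0.3]
opening: 0.0202
gripper_force: 15.0
```

```bash
python3 -c "
from h import *
p=rk(-.028,0);print(p);go(p[0],p[1],.165,86.1)"
```

```text
[0.558696  0.1100644]
shift cm [-1.46 20.88  0.6 ] roll -4.78 alt 175.2 q6 -97.4 q1 -16.0 tcp [ 0.5127 -0.0941  0.1711] ytool 81.32 tilt 0.62 t 2.87 F [ 1.5 -0.3 -0.3] op 0.0202 14.999233782291412
```

Call:
{"api": "play_rows", "payload": {
  "targets": [0, 0, -3.5, 0, 0, 0, -3.5, 0, -1.5, 4, -3.5, -4.8, -1.5, 8, -3.5, -4.8, -1.5, 12, -3.5, -4.8, -1.5, 16, -3.5, -4.8, -1.5, 20.9, -3.5, -4.8, -1.5, 20.9, -3.5, -4.8]
}}

```text
t: 3.53
tool_pos: [0.5551, 0.1171, 0.1977]
orientation: [-0.1, -3.14, -0.004]
force: [1.3, 0.6, -1.1]
opening: 0.0199
gripper_force: 15.0
```

Call:
{"api": "play_rows", "payload": {
  "targets": [0, 0, 0, 0, 0, 0, 0, 0, 0, 0, 0, 0, 0, 0, 0, 0]
}}

```text
t: 3.87
tool_pos: [0.5552, 0.1096, 0.1983]
orientation: [-0.109, -3.139, 0.001]
force: [0.1, 0.2, -1.3]
opening: 0.0197
gripper_force: 15.0
```

```bash
python3 -c "
from h import *
snap('scene','s2');snap('top','t2')
a=cv2.imread('pics/s2.png')[120:270,230:440];a=cv2.resize(a,(800,571),interpolation=cv2.INTER_CUBIC)
cv2.imwrite('pics/c2.png',a)
p=rk(-.028,0);print(p);go(p[0],p[1],.073,86.1)"
```

```text
[0.558696  0.1100644]
shift cm [-0.34  0.05 12.55] roll -0.1 alt 179.9 q6 -80.0 q1 6.0 tcp [0.5553 0.1098 0.1985] ytool 86.0 tilt 0.01 t 3.97 F [-0.1 -1.  -0.8] op 0.0198 14.999173879623413
```

View pics/c2.png

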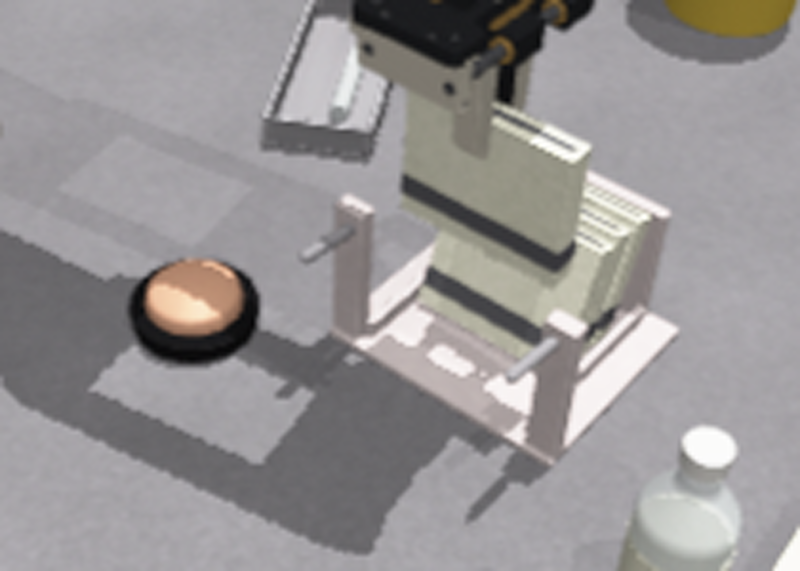

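```bash
python3 - <<'E'
from h import *
c=ld('s2');st=read_state();tp=st['tool_pos'];
xr=(tp[:2]-RO)@RX; print('tcp rack',xr,(tp[:2]-RO)@RY)
def onplane(u,v,x):
    o,d=ray(c,230+u/3.81,120+v/3.81);n=np.r_[RX,0];p=o+d*((x+n[:2]@RO-n@o)/(n@d))
    return np.r_[(p[:2]-RO)@RX,(p[:2]-RO)@RY,p[2]].round(4)
for nm,(u,v),x in [('topR',(580,160),xr-.01),('botR',(553,273),xr-.01),('botL',(401,204),xr-.01),
 ('postLtopinner',(372,212),-.06),('postRtopinner',(550,320),-.06),('postLtopouter',(336,200),-.06),('postRtopout',(576,334),-.06),('tipA',(303,257),-.107),('tipB',(510,376),-.107),('rowL',(425,303),0.0),('rowR',(520,352),0.0)]:
    print(nm,onplane(u,v,x))
E
```

```text
tcp rack -0.02849059687027037 0.0033945155075172373
topR [-0.0385 -0.0663  0.2257]
botR [-0.0385 -0.0613  0.1353]
botL [-0.0385  0.0564  0.1251]
postLtopinner [-0.06    0.0636  0.128 ]
postRtopinner [-0.06   -0.0757  0.1202]
postLtopouter [-0.06    0.0938  0.1214]
postRtopout [-0.06   -0.0945  0.1205]
tipA [-0.107   0.0818  0.11  ]
tipB [-0.107  -0.0801  0.1115]
rowL [0.     0.0569 0.0066]
rowR [-0.     -0.0262  0.0118]
```

```bash
python3 - <<'E'
from h import *
c=ld('s2');xr,yr=-.0285,.0034
for dy in(0,-.004):
  for y in(-.06,.06):
    for x in(-.01,.01):
      for z in(.135,.235):
        p=rk(xr+x,yr+dy+y);q=(proj(c,np.r_[p,z])-[230,120])*3.81;print(dy,y,x,z,q.round(0))
im=cv2.cvtColor(c['image'],cv2.COLOR_RGB2GRAY)
for r in(178,182,186):print(r,im[r,328:400])
E
```

```text
0 -0.06 -0.01 0.135 [547. 270.]
0 -0.06 -0.01 0.235 [568. 140.]
0 -0.06 0.01 0.135 [565. 253.]
0 -0.06 0.01 0.235 [587. 124.]
0 0.06 -0.01 0.135 [393. 188.]
0 0.06 -0.01 0.235 [401.  59.]
0 0.06 0.01 0.135 [412. 173.]
0 0.06 0.01 0.235 [421.  45.]
-0.004 -0.06 -0.01 0.135 [552. 273.]
-0.004 -0.06 -0.01 0.235 [574. 143.]
-0.004 -0.06 0.01 0.135 [570. 256.]
-0.004 -0.06 0.01 0.235 [593. 127.]
-0.004 0.06 -0.01 0.135 [398. 190.]
-0.004 0.06 -0.01 0.235 [406.  62.]
-0.004 0.06 0.01 0.135 [417. 176.]
-0.004 0.06 0.01 0.235 [426.  48.]
178 [150 155 152 150 151 153 152 151 152 151 151 159 161 156 164 155 145 145
 146 146 145 127 100  78  63  56  55  56  56  56  56  65  94 121 135 140
 143 142 144 145 145 145 146 148 148 149 149 149 148 151 150 148 148 158
 174 175 211 238 238 221 185 184 220 222 213 205 193 189 200 225 188 139]
182 [153 156 153 154 154 154 152 153 154 155 156 157 154 152 152 152 170 183
 183 181 178 169 157 149 147 146 144 144 135 113  89  69  58  55  56  56
  56  56  56  69 109 130 140 145 145 143 143 144 147 148 150 150 161 216
 222 186 165 201 225 225 213 192 188 190 187 162 143 171 160 143 140 130]
186 [150 160 164 165 165 165 164 164 165 166 163 169 198 229 232 213 188 180
 179 180 181 176 175 178 177 177 175 177 170 152 143 142 143 145 144 144
 128 101  78  62  55  55  56  56  56  56  66  93 108  82  55  55  95 169
 192 191 192 193 191 223 213 156 146 150 145 153 167 158 143 135 127 125]
```

```bash
python3 - <<'E'
from h import *
c=ld('s0') if 0 else ld('scene0');c2=ld('s2')
g=lambda c:cv2.cvtColor(c['image'],cv2.COLOR_RGB2GRAY)
a=g(c)
for r in(246,250,254,258):print(r,266,a[r,262:312])
b=g(c2)
for col in(338,342):print(col,b[150:190,col])
for r in(166,168,170):print(r,'from330',b[r,328:350])
def plane(c,u,v,p0,n):
    o,d=ray(c,u,v);n=np.r_[n,0];return o+d*((n[:2]@p0-n@o)/(n@d))
# s2 band bottom, plane x=-.0385 rack
print(plane(c2,349.7,178,rk(-.0385,0),RX),plane(c2,364.7,186,rk(-.0385,0),RX),plane(c2,360.5,178,rk(-.0385,0),RX))
E
```

```text
246 266 [156 155 155 159 161 160 150 120 110 126 135 121  85  58  52  54  85 119
 135 138 137 138 139 138 138 138 138 138 139 138 137 137 136 136 138 138
 138 136 150 220 245 245 239 192 135 139 138 143 156 163]
250 266 [157 159 136 107 101 101 101 102 102 103 102 101 111 123 132 137 113  74
  55  52  65 105 129 136 138 137 137 136 135 136 135 138 138 137 136 136
 138 137 136 135 139 141 141 140 140 140 140 143 154 161]
254 266 [160 157 154 154 156 157 136 109 101 102 101 100 100 100 100 100 101 105
 123 134 127  96  62  51  51  71 107 131 138 137 138 139 137 136 137 137
 137 137 136 136 139 141 140 139 138 137 137 141 155 165]
258 266 [162 161 160 159 157 158 158 158 159 160 163 132 103 103 103 103 103 103
 104 105 104 106 121 131 135 119  85  58  52  52  82 115 131 136 136 137
 138 139 138 138 141 142 141 142 142 142 141 144 155 159]
338 [143 146 145 145 145 146 145 143 144 145 143 142 142 142 144 142 121  65
  56  56  56  70 114 145 145 148 158 162 151 150 153 155 156 157 157 158
 163 181 223 239]
342 [147 147 145 146 146 146 146 146 147 148 148 147 147 145 145 145 144 142
 121  68  56  55  56  70 112 143 145 150 164 160 152 151 152 153 178 228
 232 225 226 194]
166 from330 [165 166 167 166 166 164 163 113  65  93 121 135 144 145 144 143 146 147
 146 146 147 147]
168 from330 [164 164 163 164 164 166 151  98  56  55  56  56  67  97 121 136 143 146
 147 148 147 146]
170 from330 [165 164 166 167 167 166 156 116  74  59  56  56  56  55  56  55  77 112
 131 143 148 147]
[0.54545222 0.10044254 0.13534667] [0.58954146 0.09743756 0.1354495 ] [0.57539446 0.09840177 0.15237786]
```

Call:
{"api": "play_rows", "payload": {
  "targets": [0.2, 0, 3, 0, 0.2, 0, 6, 0, 0.2, 0, 8.5, 0, 0.2, 0, 10, 0, 0.2, 0, 10.8, 0, 0.2, 0, 11.2, 0, 0.2, 0, 11.2, 0, 0.2, 0, 11.2, 0]
}}

```text
t: 4.63
tool_pos: [0.5541, 0.1112, 0.0878]
orientation: [0.107, 3.138, 0.0]
force: [0.2, 0.4, -1.4]
opening: 0.0201
gripper_force: 15.0
```

Call:
{"api": "play_rows", "payload": {
  "targets": [0, 0, 0.15, 0, 0, 0, 0.3, 0, 0, 0, 0.4, 0, 0, 0, 0.5, 0, 0, 0, 0.5, 0]
}}

```text
t: 5.05
tool_pos: [0.5551, 0.1115, 0.0836]
orientation: [0.106, 3.136, 0.0]
force: [1.7, -0.5, 6.0]
opening: 0.0201
gripper_force: 15.0
```

```bash
python3 - <<'E'
from h import *
c=snap('scene','s3');go(*rk(-.028,0),.073,86.1)
cv2.imwrite('pics/c3.png',cv2.resize(cv2.imread('pics/s3.png')[130:270,260:430],(728,600),interpolation=cv2.INTER_CUBIC))
E
```

```text
shift cm [-0.36 -0.11  1.06] roll 0.02 alt -180.0 q6 -79.9 q1 6.2 tcp [0.5551 0.1114 0.0836] ytool 86.12 tilt 0.24 t 5.1 F [ 1.2 -1.   7.2] op 0.0198 15.001578480005264
```

View pics/c3.png

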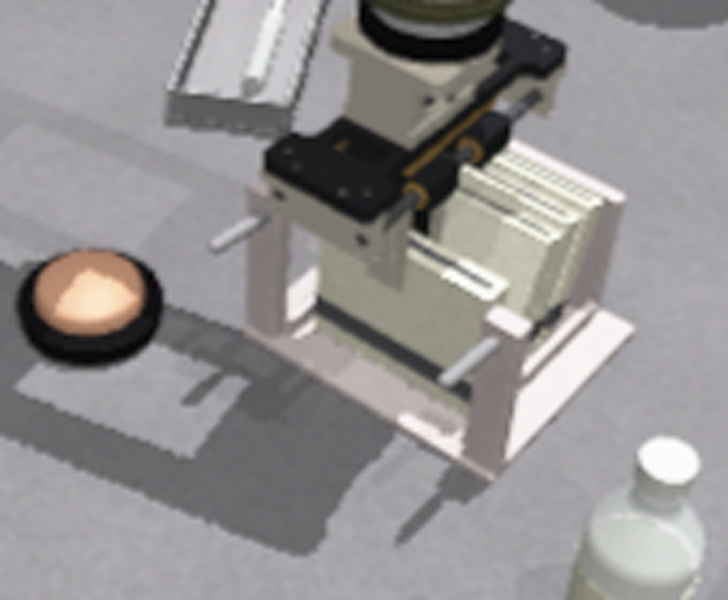

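The spare stands in the lane with its grey band at (395,350), pressing on the floor with 7 N. I'll release, back out, close and lower in front of it.

Call:
{"api": "play_rows", "payload": {
  "targets": [0, 0, 0, 0, 0, 0, 0, 0, 0, 0, 0, 0, 0, 0, 0, 0, 0, 0, 0, 0],
  "grip": 4.5
}}

```text
t: 5.52
tool_pos: [0.553, 0.1114, 0.0812]
orientation: [-0.106, -3.139, 0.0]
force: [0.0, 0.4, -0.2]
opening: 0.0443
gripper_force: 0.0
```

Call:
{"api": "play_rows", "payload": {
  "targets": [0, 0, -2, 0, 0, 0, -5, 0, 0, 0, -7.5, 0, 0, -2, -7.5, 0, 0, -5, -7.5, 0, 0, -5, -7.5, 0]
}}

```text
t: 6.02
tool_pos: [0.55, 0.058, 0.1571]
orientation: [0.109, 3.139, -0.003]
force: [-0.2, 0.3, 0.2]
opening: 0.0449
gripper_force: 0.0
```

```bash
python3 - <<'E'
from h import *
p=rk(-.08,0);go(*p,.035,86.1)
E
```

```text
shift cm [-0.5   0.08 12.21] roll -0.06 alt 179.9 q6 -85.2 q1 0.8 tcp [0.55   0.058  0.1571] ytool 86.04 tilt 0.13 t 6.02 F [-0.2  0.3  0.2] op 0.0449 0.0
```

Call:
{"api": "play_rows", "payload": {
  "targets": [-0.5, -0.2, 2, 0, -0.5, -0.2, 2, 0, -0.5, -0.2, 2, 0, -0.5, -0.2, 5, 0, -0.5, -0.2, 8, 0, -0.5, -0.2, 11, 0, -0.5, -0.2, 12.1, 0, -0.5, -0.2, 12.1, 0],
  "grip": 0
}}

```text
t: 6.68
tool_pos: [0.5518, 0.0596, 0.0324]
orientation: [-0.105, -3.133, 0.0]
force: [-1.0, -0.7, -0.2]
opening: 0.0009
gripper_force: 0.0
```

```bash
python3 - <<'E'
from h import *
c=snap('scene','s4');snap('top','t4')
p=rk(-.01,0);go(*p,.035,86.1)
E
```

```text
shift cm [-0.02  6.87  0.16] roll 0.04 alt -180.0 q6 -85.3 q1 0.9 tcp [0.5551 0.0595 0.0366] ytool 86.14 tilt 0.01 t 6.78 F [0.3 1.5 0.3] op 0.0004 0.0
```

Call:
{"api": "play_rows", "payload": {
  "targets": [0, 0.8, 0, 0, 0, 1.6, 0, 0, 0, 2.2, 0, 0, 0, 2.8, 0, 0, 0, 3.4, 0, 0, 0, 4.0, 0, 0, 0, 4.5, 0, 0, 0, 5.0, 0, 0]
}}

```text
t: 7.45
tool_pos: [0.5579, 0.1076, 0.0353]
orientation: [-0.105, -3.139, 0.006]
force: [-2.4, -30.0, 5.4]
opening: 0.0005
gripper_force: 15.0
```

Call:
{"api": "play_rows", "payload": {
  "targets": [0, 0.3, 0, 0, 0, 0.6, 0, 0, 0, 0.9, 0, 0, 0, 1.2, 0, 0, 0, 1.5, 0, 0, 0, 1.5, 0, 0]
}}

```text
t: 7.95
tool_pos: [0.558, 0.1093, 0.0351]
orientation: [-0.11, -3.135, 0.036]
force: [-8.9, -67.6, 12.7]
opening: 0.0002
gripper_force: 34.5
```

```bash
python3 - <<'E'
from h import *
c=snap('scene','s5');snap('top','t5')
p=rk(-.0075,0);go(*p,.035,86.1)
cv2.imwrite('pics/c5.png',cv2.resize(cv2.imread('pics/s5.png')[130:270,260:430],(728,600),interpolation=cv2.INTER_CUBIC))
E
```

```text
shift cm [-0.05  2.13 -0.04] roll -0.14 alt 179.9 q6 -78.7 q1 6.7 tcp [0.558  0.1093 0.0351] ytool 85.96 tilt 1.31 t 8.05 F [ -8.7 -67.2  14.3] op 0.0005 34.09154176712036
```

View pics/c5.png

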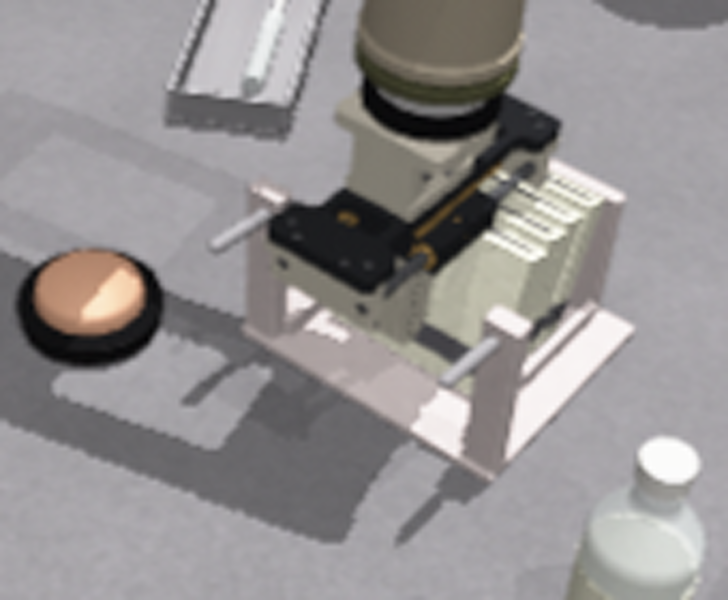

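The row is jammed leaning at 67 N, with the four tops fanned at about (545,220). I'll drag upward while pushing, which takes load off the floor and helps the cartons slide past each other.

Call:
{"api": "play_rows", "payload": {
  "targets": [0, -0.3, -0.3, 0, 0, -0.3, -0.6, 0, 0, -0.3, -0.9, 0, 0, -0.3, -1.2, 0, 0, -0.3, -1.5, 0, 0, -0.3, -1.8, 0]
}}

```text
t: 8.55
tool_pos: [0.5584, 0.1207, 0.0531]
orientation: [-0.107, -3.139, 0.001]
force: [-0.1, -2.5, -1.0]
opening: 0.0004
gripper_force: 0.9
```

```bash
python3 - <<'E'
from h import *
go(*rk(-.0075,0),.035,86.1)
s=ld('s5');t=ld('t5')
cv2.imwrite('pics/c6.png',np.vstack([cv2.resize(t['image'][150:250,210:310,::-1],(480,480),interpolation=cv2.INTER_CUBIC)]))
E
```

```text
shift cm [-0.1   1.    1.81] roll -0.0 alt 180.0 q6 -79.0 q1 7.1 tcp [0.5584 0.1207 0.0531] ytool 86.1 tilt 0.08 t 8.55 F [-0.1 -2.5 -1. ] op 0.0004 0.9079389274120331
```

The row freed and moved 11 mm. I'll repeat the stroke from a lower start.

Call:
{"api": "play_rows", "payload": {
  "targets": [0, -1.0, 0, 0, 0, -1.5, 1.8, 0, 0, -1.5, 1.9, 0, 0, -0.8, 1.9, 0, 0, -0.1, 1.9, 0, 0, 0.2, 1.6, 0, 0, 0.5, 1.3, 0, 0, 0.7, 1.0, 0]
}}

```text
t: 9.22
tool_pos: [0.5586, 0.1269, 0.0431]
orientation: [-0.105, -3.138, 0.006]
force: [0.4, -17.8, -10.2]
opening: 0.0005
gripper_force: 8.2
```

```bash
python3 - <<'E'
from h import *
go(*rk(-.0075,0),.035,86.1)
E
```

```text
shift cm [-0.13  0.37  0.81] roll 0.08 alt -179.9 q6 -78.3 q1 7.8 tcp [0.5586 0.1269 0.0431] ytool 86.18 tilt 0.23 t 9.22 F [  0.4 -17.8 -10.2] op 0.0005 8.158841470722109
```

Call:
{"api": "play_rows", "payload": {
  "targets": [0, 0.2, -0.3, 0, 0, 0.4, -0.6, 0, 0, 0.6, -0.9, 0, 0, 0.7, -1.2, 0, 0, 0.7, -1.2, 0]
}}

```text
t: 9.63
tool_pos: [0.5573, 0.1259, 0.0519]
orientation: [-0.108, -3.133, 0.024]
force: [4.0, -41.1, -21.1]
opening: 0.0006
gripper_force: 19.4
```

```bash
python3 - <<'E'
from h import *
go(*rk(-.0075,0),.035,86.1)
snap('scene','s6')
cv2.imwrite('pics/c6.png',cv2.resize(cv2.imread('pics/s6.png')[130:270,260:430],(728,600),interpolation=cv2.INTER_CUBIC))
E
```

```text
shift cm [-0.26  0.51  1.68] roll -0.05 alt 180.0 q6 -77.6 q1 8.1 tcp [0.5573 0.1259 0.0519] ytool 86.05 tilt 0.96 t 9.63 F [  4.  -41.1 -21.1] op 0.0006 19.35939285904169
```

View pics/c6.png

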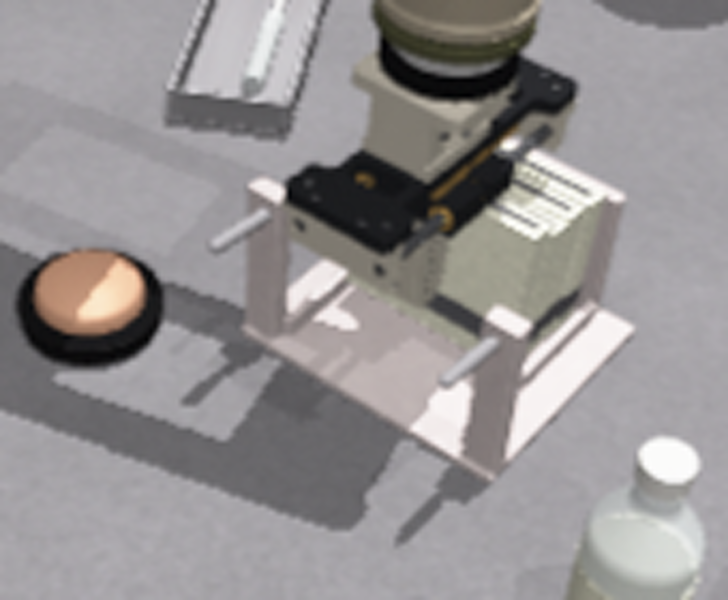

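All four tops now look level and upright at about (550,200). I'll back off, give one low squaring push, retreat and measure.

Call:
{"api": "play_rows", "payload": {
  "targets": [0, -1.6, 0, 0, 0, -1.8, 2.2, 0, 0, -1.8, 2.8, 0, 0, -1.0, 2.8, 0, 0, -0.4, 2.8, 0, 0, 0, 2.8, 0, 0, 0.2, 2.8, 0, 0, 0.2, 2.8, 0]
}}

```text
t: 10.35
tool_pos: [0.56, 0.1261, 0.0293]
orientation: [-0.11, -3.138, 0.026]
force: [-12.2, -62.9, 21.8]
opening: 0.0003
gripper_force: 34.6
```

Call:
{"api": "play_rows", "payload": {
  "targets": [0, -1, 0, 0, 0, -4, 0, 0, 0, -8, 0, 0, 0, -9, -4, 0, 0, -12, -8, 0, 0, -16, -12, 0, 0, -20, -15, 0, 0, -20, -15, 0]
}}

```text
t: 11.02
tool_pos: [0.5475, -0.0634, 0.1817]
orientation: [0.104, 3.136, -0.001]
force: [0.4, -0.4, 0.1]
opening: 0.0002
gripper_force: 0.0
```

```bash
python3 - <<'E'
from h import *
go(.517,-.3382,.25,91)
snap('scene','s7');snap('top','t7')
a=cv2.resize(cv2.imread('pics/s7.png')[140:260,290:420],(433,400),interpolation=cv2.INTER_CUBIC)
b=cv2.resize(cv2.imread('pics/t7.png')[145:240,215:315],(421,400),interpolation=cv2.INTER_CUBIC)
cv2.imwrite('pics/c7.png',np.hstack([a,b])[:,:800])
E
```

```text
shift cm [  1.19 -27.62  -6.82] roll -4.82 alt 175.2 q6 -98.1 q1 -11.9 tcp [ 0.5475 -0.0634  0.1817] ytool 86.18 tilt 0.24 t 11.02 F [ 0.4 -0.4  0.1] op 0.0002 0.0
```

View pics/c7.png

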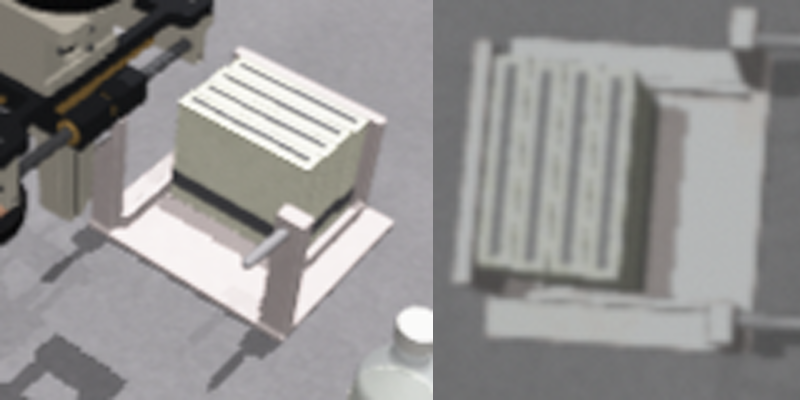

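The row is closed and stands square against the backstop: scene part tops (270,115), top view front edge x≈620. Next I check this numerically and refine the keeper and pin positions.

```bash
python3 - <<'E'
from h import *
t=ld('top0');t7=ld('t7');s7=ld('s7')
g=cv2.cvtColor(t['image'],cv2.COLOR_RGB2GRAY)
for r in(164,165,166,168,175,185,192,200,210,220,230,240,244,245,246,247):print(r,g[r,448:472])
w=lambda p:np.r_[(p[:2]-RO)@RX,(p[:2]-RO)@RY,p[2]].round(4)
print('spare front top',w(at_z(t7,263.2,162.8,.108)),w(at_z(t7,258.2,211.5,.108)))
for a,b in(((263.2,162.8),(383.7,190.5)),((258.2,211.5),(343.4,170.6))):
    p,e=tri(t7,a,s7,b);print(w(p),e)
a=cv2.cvtColor(s7['image'],cv2.COLOR_RGB2GRAY)
for col in(350,355,360,365,370):print(col,a[165:215,col])
# pins & stand in gray
for r in range(151,159,1):print(r,g[r,288:316])
for r in range(217,226,1):print(r,g[r,283:312])
E
```

```text
164 [110 111 112 112 112 111 112 111 110 119 129 131 125 115 115 113 113 113
 111 112 110 112 112 111]
165 [110 111 111 112 110 109 107 104 105 127 152 156 144 126 115 114 114 115
 114 114 114 112 111 111]
166 [109 112 113 110 108 103  97  91  97 129 162 167 152 130 117 114 114 115
 115 114 114 114 111 111]
168 [109 107 102  95  87  81  79  79  92 129 163 168 154 130 116 113 113 113
 112 111 112 111 112 111]
175 [ 79  80  80  81  84 101 111  99  93 120 153 167 160 137 118 111 110 111
 112 110 111 112 111 111]
185 [ 81  79  80  80  80  80  79  78  84 107 143 165 165 146 118 111 111 109
 108 111 110 109 110 111]
192 [ 91  79  80  79  80  80  80  80  81  88 103 110 103  95  91 115 151 167
 155 132 115 111 111 110]
200 [ 91  78  79  80  80  79  81  80  80  80  83  87  82  79  80  97 134 164
 167 148 121 113 112 112]
210 [ 94  87  82  82  81  82  79  81  80  83  87  90  83  79  78  89 128 163
 167 150 119 111 113 112]
220 [ 98  91  84  82  82  81  82  81  82  85 101 133 161 166 149 119 111 111
 110 108 110 111 112 111]
230 [100  93  83  81  82  81  83  81  81  82  93 130 165 171 156 127 1
[... 3104 characters left out ...]
136 134 130 127 126 125 126 127 127 126
 125 125 125 123 120 116 111 112 112 113 112]
221 [182 178 157 119 112 127 133 132 132 132 131 130 132 135 139 142 142 143
 143 144 144 142 136 123 113 112 112 112 112]
222 [183 178 156 110  94 102 110 113 114 115 115 117 119 120 125 126 127 129
 129 131 131 131 128 118 110 111 112 113 113]
223 [183 177 153 106  84  89 103 107  97  96  95  96  95  94  96  98  99 100
 101 101 104 107 108 105 103 105 109 109 109]
224 [182 177 152 104  80  87 101 106  93  86  86  84  84  84  85  84  85  85
  84  86  87  89  91  90  90  93  94  93  94]
225 [171 169 144 100  80  86 101 104  90  85  84  83  84  83  84  85  85  83
  84  85  85  84  84  84  85  85  84  85  86]
```

```bash
python3 - <<'E'
from h import *
s=ld('s7');t7=ld('t7');t=ld('top0')
w=lambda p:np.r_[(p[:2]-RO)@RX,(p[:2]-RO)@RY,p[2]].round(4)
# front-face: top edge on z=.108, bottom edge on z=.008 -> rack x each
for col,rt,rb in((350,174.3,203.5),(355,176.7,206.2),(360,179.4,208.6),(365,182.0,211.6)):
    print(col,w(at_z(s,col,rt,.108)),w(at_z(s,col,rb,.008)))
g=cv2.cvtColor(t7['image'],cv2.COLOR_RGB2GRAY)
for r in(165,175,185,195,205):print(r,g[r,218:272])
# tab, plate, pins
for n,u,v,z in(('plF',459.0,164.6,.095),('plN',461.7,245.6,.095),('tabF',465.2,190.5,.13),('tabN',465.8,215.3,.13),('pl200?',459.2,185,.095),('pl230',461,230,.095),('tab200',465.6,200,.13),('tab210',465.7,210,.13),
 ('tipB',311,154,.1135),('tipA',306,221.2,.1135),('midB',300,153.9,.11),('midA',296,220.9,.11)):
    print(n,at_z(t,u,v,z).round(4),w(at_z(t,u,v,z)))
E
```

```text
350 [0.0006 0.038  0.108 ] [0.0016 0.0291 0.008 ]
355 [0.0014 0.0228 0.108 ] [0.0021 0.0126 0.008 ]
360 [0.0013 0.0071 0.108 ] [ 0.0035 -0.003   0.008 ]
365 [ 0.0014 -0.0082  0.108 ] [ 0.0031 -0.0197  0.008 ]
165 [113 113 112 111 114 127 151 174 176 155 130 146 170 162 135 125 147 172
 175 172 176 171 150 127 138 165 176 171 168 173 162 135 129 151 172 171
 167 176 171 149 129 138 164 173 151 108 100 124 143 153 161 167 168 168]
175 [112 112 112 113 122 149 173 176 157 129 146 170 163 135 127 149 174 179
 179 179 173 153 129 138 163 175 166 161 172 164 138 130 150 174 178 178
 179 172 151 130 139 163 173 154 109  88  85  84  79  79 103 125 133 132]
185 [111 112 113 121 147 173 176 158 127 142 169 163 138 126 146 173 179 178
 177 175 158 131 135 159 173 165 157 171 166 141 127 146 174 180 178 175
 175 158 132 134 158 172 156 118  92  87  87  80  78  96 120 131 133 135]
195 [115 114 122 147 172 176 158 127 141 169 166 142 128 146 174 179 175 171
 173 159 132 133 157 173 166 159 174 168 146 130 147 172 178 170 166 173
 161 134 132 155 173 164 131  99  87  86  84  78  96 120 131 134 133 
[... 202 characters left out ...]
8 112 129 132 132 133 138]
plF [ 0.6128 -0.3376  0.095 ] [-0.4709 -0.0844  0.095 ]
plN [ 0.4163 -0.3358  0.095 ] [-0.4825  0.1117  0.095 ]
tabF [ 0.544  -0.3362  0.13  ] [-0.4742 -0.0157  0.13  ]
tabN [ 0.486 -0.335  0.13 ] [-0.477   0.0422  0.13  ]
pl200? [ 0.5625 -0.336   0.095 ] [-0.4727 -0.0341  0.095 ]
pl230 [ 0.4535 -0.3357  0.095 ] [-0.4799  0.0747  0.095 ]
tab200 [ 0.5217 -0.3361  0.13  ] [-0.4757  0.0066  0.13  ]
tab210 [ 0.4983 -0.3353  0.13  ] [-0.4765  0.0299  0.13  ]
tipB [0.6343 0.0234 0.1135] [-0.1093 -0.0813  0.1135]
tipA [0.4739 0.035  0.1135] [-0.1086  0.0795  0.1135]
midB [0.6353 0.0497 0.11  ] [-0.083  -0.0806  0.11  ]
midA [0.4749 0.0586 0.11  ] [-0.0851  0.0801  0.11  ]
```

Call:
{"api": "play_rows", "payload": {
  "targets": [1.4, -27.4, -2.5, -3.3, 1.4, -27.4, -2.5, -3.3, 1.4, -27.4, -2.5, -3.3, 1.4, -27.4, -2.5, -3.3, 1.4, -27.4, -2.5, -3.3, 1.4, -27.4, -2.5, -3.3, 1.4, -27.4, -2.5, -3.3, 1.4, -27.4, -2.5, -3.3],
  "grip": 5
}}

```text
t: 11.78
tool_pos: [0.5135, -0.3383, 0.2023]
orientation: [-0.021, -3.141, 0.001]
force: [0.1, -0.1, -0.1]
opening: 0.0481
gripper_force: 0.0
```

Call:
{"api": "play_rows", "payload": {
  "targets": [0, 0, 0, 0, 0, 0, 0, 0, 0, 0, 0, 0]
}}

```text
t: 12.03
tool_pos: [0.5146, -0.3328, 0.202]
orientation: [-0.013, -3.141, -0.002]
force: [-0.3, -0.9, 0.3]
opening: 0.0499
gripper_force: 0.0
```

```bash
python3 - <<'E'
from h import *
go(.515,-.336,.099,89.5)
E
```

```text
shift cm [-0.05 -0.33 10.3 ] roll 0.04 alt -180.0 q6 -127.3 q1 -37.7 tcp [ 0.5146 -0.3328  0.202 ] ytool 89.54 tilt 0.08 t 12.03 F [-0.3 -0.9  0.3] op 0.0499 0.0
```

Call:
{"api": "play_rows", "payload": {
  "targets": [0, -0.3, 3, 0, 0, -0.3, 6, 0, 0, -0.3, 8.5, 0, 0, -0.3, 9.8, 0, 0, -0.3, 10.3, 0, 0, -0.3, 10.3, 0, 0, -0.3, 10.3, 0]
}}

```text
t: 12.62
tool_pos: [0.5148, -0.3379, 0.1009]
orientation: [0.015, 3.14, -0.001]
force: [0.1, 0.3, 1.0]
opening: 0.0499
gripper_force: 0.0
```

Call:
{"api": "play_rows", "payload": {
  "targets": [0, 0, 0, 0, 0, 0, 0, 0, 0, 0, 0, 0, 0, 0, 0, 0, 0, 0, 0, 0, 0, 0, 0, 0, 0, 0, 0, 0, 0, 0, 0, 0],
  "grip": 0.2,
  "grip_force": 40
}}

```text
t: 13.28
tool_pos: [0.5139, -0.338, 0.0995]
orientation: [-0.016, -3.142, 0.0]
force: [-0.4, 0.2, 0.5]
opening: 0.0076
gripper_force: 40.0
```

Call:
{"api": "play_rows", "payload": {
  "targets": [0, 0, 0, 0, 0, 0, 0, 0, 0, 0, 0, 0, 0, 0, 0, 0]
}}

```text
t: 13.62
tool_pos: [0.5139, -0.338, 0.0995]
orientation: [-0.016, -3.141, 0.0]
force: [-1.5, 0.6, 0.4]
opening: 0.0077
gripper_force: 40.0
```

```bash
python3 - <<'E'
from h import *
go(.515,-.336,.099,89.5)
E
```

```text
shift cm [-0.11  0.2   0.05] roll -0.08 alt 179.9 q6 -127.5 q1 -38.1 tcp [ 0.5139 -0.338   0.0995] ytool 89.42 tilt 0.0 t 13.62 F [-1.5  0.6  0.4] op 0.0077 39.992045760154724
```

Call:
{"api": "play_rows", "payload": {
  "targets": [0, 0, -2, 0, 0, 0, -5, 0, 0, 0, -8, 0, 0, 0, -12, 0, 0, 0, -16, 0, 0, 0, -16, 0, 0, 0, -16, 0]
}}

```text
t: 14.2
tool_pos: [0.5153, -0.339, 0.2629]
orientation: [0.016, 3.137, -0.006]
force: [-0.7, -0.1, -4.0]
opening: 0.0078
gripper_force: 40.0
```

```bash
python3 - <<'E'
from h import *
go(*rk(-.145,0),.26,86.2)
E
```

```text
shift cm [-3.21 33.27  0.18] roll 3.23 alt -176.8 q6 -127.5 q1 -38.1 tcp [ 0.5153 -0.339   0.2629] ytool 89.43 tilt 0.35 t 14.2 F [-0.7 -0.1 -4. ] op 0.0078 39.98989284038544
```

Call:
{"api": "play_rows", "payload": {
  "targets": [-0.3, 4, 0, 0.5, -0.8, 8, 0, 1, -1.2, 12, 0, 1.5, -1.6, 16, 0, 2, -2, 20, 0, 2.5, -2.5, 24, 0, 3, -2.9, 28, 0, 3.2, -3.2, 31, 0, 3.2]
}}

```text
t: 14.87
tool_pos: [0.5476, -0.025, 0.2565]
orientation: [-0.102, -3.136, -0.002]
force: [-0.1, -0.2, -2.6]
opening: 0.0073
gripper_force: 40.0
```

Call:
{"api": "play_rows", "payload": {
  "targets": [0, 1, 0, 0, 0, 2.2, 0, 0, 0, 2.2, 0, 0, 0, 2.2, 0, 0, 0, 2.2, 0, 0]
}}

```text
t: 15.28
tool_pos: [0.5502, -0.0075, 0.2588]
orientation: [-0.105, -3.139, 0.001]
force: [0.1, -0.2, -2.5]
opening: 0.0074
gripper_force: 40.0
```

```bash
python3 - <<'E'
from h import *
go(*rk(-.13,0),.139,86.2)
E
```

```text
shift cm [-0.06  1.6  11.97] roll -0.04 alt 180.0 q6 -92.3 q1 -6.1 tcp [ 0.5502 -0.0075  0.2588] ytool 86.16 tilt 0.07 t 15.28 F [ 0.1 -0.2 -2.5] op 0.0074 39.99737083911896
```

Call:
{"api": "play_rows", "payload": {
  "targets": [0, 0, 3, 0, 0, 0, 6, 0, 0, 0, 9, 0, 0, 0, 11, 0, 0, 0, 12, 0, 0, 0, 12, 0, 0, 0, 12, 0, 0, 0, 12, 0]
}}

```text
t: 15.95
tool_pos: [0.5518, -0.007, 0.1416]
orientation: [0.105, 3.137, -0.0]
force: [-0.4, -0.4, -1.6]
opening: 0.0078
gripper_force: 40.0
```

```bash
python3 - <<'E'
from h import *
go(*rk(-.13,0),.138,86.2)
s=snap('scene','s8');st=read_state();tp=st['tool_pos']
xr,yr=(tp[:2]-RO)@RX,(tp[:2]-RO)@RY;print('tcp rack',xr,yr)
g=cv2.cvtColor(s['image'],cv2.COLOR_RGB2GRAY)
for y in(.08,-.08):
    h=proj(s,np.r_[rk(xr-.004,yr+y),tp[2]-.0245]);tip=proj(s,np.r_[rk(-.1095,y),.1135]);print('hole pred',h.round(1),'tip pred',tip.round(1))
    u,v=h.round().astype(int);print('cols',u-8,'rows',v-7);print(g[v-7:v+8,u-8:u+9])
# plate upper corners & lower corners
for y in(.098,-.098):
    for z in(-.0045,-.0895):print(y,z,proj(s,np.r_[rk(xr-.004,yr+y),tp[2]+z]).round(1))
E
```

```text
shift cm [0.11 1.53 0.36] roll -0.02 alt 180.0 q6 -92.2 q1 -6.0 tcp [ 0.5518 -0.007   0.1416] ytool 86.18 tilt 0.17 t 15.95 F [-0.4 -0.4 -1.6] op 0.0078 39.997462034225464
tcp rack -0.14512662069414375 -0.0012771969487818374
hole pred [298.9 194.7] tip pred [309.4 187.2]
cols 291 rows 188
[[123 118 119 118 118 118 118 119 118 118 119 108  84  58  37  23  20]
 [126 124 122 119 118 118 119 119 118 118 119 118 118 108  84  52  28]
 [ 86 116 118 117 119 119 119 119 118 118 119 119 118 119 118  99  72]
 [ 72  39  74 108 119 118 119 118 118 119 118 118 118 118 118 118 118]
 [140  52  37  94 118 119 118 118 119 119 118 118 118 118 118 117 119]
 [179 108  41  94 117 119 116 120 124 120 119 119 119 119 118 118 118]
 [196 145  62  94 118 120 123 131 154 148 127 118 119 118 118 118 118]
 [198 167  90  94 119 121 132 144 182 199 170 130 119 119 119 119 118]
 [198 178 106  93 119 119 131 150 158 204 214 165 122 119 120 118 119]
 [196 171 108 100 119 119 124 144 156 157 194 175 125 119 119 119 118]
 [190 160 102 100 120 119 119 124 136 144 139 119 113 119 120 119 119]
 [178 143  92  97 119 120 120
[... 800 characters left out ...]
 118 118 118 117]
 [115 114 114 113 113 113 124 138 144 197 235 228 168 121 117 118 118]
 [116 116 115 114 113 113 123 141 150 150 211 235 198 130 115 116 117]
 [116 116 115 115 114 113 113 131 147 149 188 203 161 119 115 116 116]
 [116 116 115 116 116 115 114 114 130 139 136 128 114 111 116 116 116]
 [114 116 116 115 116 116 116 115 115 118 123 120 113 111 112 114 115]
 [116 114 115 115 116 116 116 116 115 115 114 113 113 112 111 112 113]
 [117 117 115 114 114 116 117 116 116 116 115 114 113 114 113 112 113]
 [117 117 117 117 114 115 115 117 117 116 117 116 115 114 113 113 114]]
0.098 -0.0045 [293.  185.1]
0.098 -0.0895 [294.  210.3]
-0.098 -0.0045 [361.1 225.7]
-0.098 -0.0895 [357.5 250.7]
```

Observed hole centres are (299.9,196.0) and (354.6,228.4), about 1 px or 3 mm off towards rack −y. I'll shift +3.3 mm, lower 3 mm and slide over the pins gently.

Call:
{"api": "play_rows", "payload": {
  "targets": [0.33, 0, 0.3, 0, 0.33, 0.8, 0.3, 0, 0.33, 1.6, 0.3, 0, 0.33, 2.4, 0.3, 0, 0.33, 2.4, 0.3, 0, 0.33, 2.4, 0.3, 0]
}}

```text
t: 16.5
tool_pos: [0.5488, 0.0187, 0.1366]
orientation: [0.101, 3.14, -0.0]
force: [0.1, 0.7, -2.6]
opening: 0.0077
gripper_force: 40.0
```

```bash
python3 - <<'E'
from h import *
go(*rk(-.10,0.0025),.138,86.2)
s=snap('scene','s9');st=read_state();tp=st['tool_pos']
xr,yr=(tp[:2]-RO)@RX,(tp[:2]-RO)@RY;print('tcp rack',xr,yr)
g=cv2.cvtColor(s['image'],cv2.COLOR_RGB2GRAY)
for y in(.08,-.08):
    h=proj(s,np.r_[rk(xr-.004,yr+y),tp[2]-.0245]);tip=proj(s,np.r_[rk(-.105,y),.113]);print('hole pred',h.round(1),'tip pred',tip.round(1))
    u,v=h.round().astype(int);print('cols',u-8,'rows',v-7);print(g[v-7:v+8,u-8:u+9])
E
```

```text
shift cm [-0.12  1.98 -0.14] roll 0.11 alt -179.9 q6 -89.7 q1 -3.4 tcp [0.5488 0.0187 0.1366] ytool 86.31 tilt 0.01 t 16.5 F [ 0.1  0.7 -2.6] op 0.0077 39.997440576553345
tcp rack -0.12020785629919792 0.0036231488291400098
hole pred [304.3 190.1] tip pred [310.6 186.5]
cols 296 rows 183
[[160 148 133 123 119 118 119 119 118 120 120 119 119 119 119 108  84]
 [165 166 157 134 121 119 119 118 119 119 119 119 119 119 118 119 119]
 [163 165 166 148 124 120 119 119 119 119 119 119 119 118 119 119 119]
 [157 162 164 147 125 120 120 119 119 119 119 118 120 119 119 119 119]
 [152 157 162 145 125 120 119 118 120 123 120 119 119 119 119 119 118]
 [152 151 158 148 127 118 119 113 123 138 132 121 119 119 119 119 119]
 [152 151 152 144 126 117 119 124 135 160 156 129 118 120 119 118 119]
 [151 153 153 143 127 119 125 137 147 187 192 152 123 120 120 119 120]
 [152 153 154 144 126 120 126 141 155 198 219 188 137 120 121 119 119]
 [146 153 153 144 127 120 120 130 149 158 200 197 144 120 120 120 120]
 [126 154 155 146 129 121 120 120 129 144 146 131 119 119 118 119 120]
 [104 147 155 145 128 121 121 1
[... 684 characters left out ...]
114 113 114 116 114 118 191 220 191 138 118 118 118 135 180]
 [114 114 114 113 113 114 120 129 194 236 238 195 129 118 119 119 118]
 [116 114 114 113 114 113 124 138 179 224 240 229 165 116 117 118 119]
 [116 117 115 114 113 113 120 138 150 194 230 232 182 118 116 116 117]
 [116 116 116 115 115 113 113 129 146 150 187 201 160 121 116 116 116]
 [117 116 117 116 116 115 114 113 131 139 135 125 112 112 116 116 115]
 [116 116 117 117 117 116 116 114 114 118 122 118 112 111 113 114 114]
 [117 114 116 116 117 116 117 116 115 115 114 113 113 112 111 112 112]
 [118 116 115 115 115 117 117 116 116 116 115 115 113 114 113 113 114]
 [117 118 118 116 115 115 116 117 116 117 116 116 115 114 114 114 122]]
```

Call:
{"api": "play_rows", "payload": {
  "targets": [0, 0.5, -0.1, 0, 0, 1.0, -0.1, 0, 0, 1.5, -0.1, 0, 0, 2.0, -0.05, 0, 0, 2.3, 0, 0, 0, 2.3, 0, 0]
}}

```text
t: 17.05
tool_pos: [0.5502, 0.0416, 0.1363]
orientation: [-0.102, -3.14, -0.0]
force: [0.3, -0.2, -3.6]
opening: 0.0077
gripper_force: 40.0
```

```bash
python3 - <<'E'
from h import *
go(*rk(-.064,0.0035),.133,86.2)
E
```

```text
shift cm [-0.04  3.29  0.33] roll 0.06 alt -179.9 q6 -87.3 q1 -1.0 tcp [0.5502 0.0416 0.1363] ytool 86.26 tilt 0.02 t 17.05 F [ 0.3 -0.2 -3.6] op 0.0077 39.997403025627136
```

There is no contact force with the plate 12 mm past the tips, so both pins are in the holes. Continuing down the slope.

Call:
{"api": "play_rows", "payload": {
  "targets": [0, 0.6, 0.07, 0, 0, 1.2, 0.14, 0, 0, 1.7, 0.2, 0, 0, 2.2, 0.25, 0, 0, 2.6, 0.3, 0, 0, 2.9, 0.33, 0, 0, 2.9, 0.33, 0]
}}

```text
t: 17.63
tool_pos: [0.5521, 0.0704, 0.1331]
orientation: [-0.103, -3.14, -0.0]
force: [-0.8, 0.3, -2.6]
opening: 0.0074
gripper_force: 40.0
```

```bash
python3 - <<'E'
from h import *
go(*rk(-.064,0.0035),.133,86.2)
E
```

```text
shift cm [-0.04  0.4   0.01] roll 0.06 alt -179.9 q6 -84.3 q1 2.0 tcp [0.5521 0.0704 0.1331] ytool 86.26 tilt 0.02 t 17.63 F [-0.8  0.3 -2.6] op 0.0074 39.99744772911072
```

Creep forward until it touches the posts, then lower onto the pins.

Call:
{"api": "play_rows", "payload": {
  "targets": [0, 0.2, 0, 0, 0, 0.4, 0, 0, 0, 0.6, 0.05, 0, 0, 0.8, 0.05, 0, 0, 0.9, 0.1, 0, 0, 0.9, 0.1, 0]
}}

```text
t: 18.13
tool_pos: [0.5524, 0.0725, 0.1332]
orientation: [-0.107, -3.139, 0.016]
force: [-8.3, -26.0, 8.4]
opening: 0.0075
gripper_force: 40.1
```

```bash
python3 - <<'E'
from h import *
go(*rk(-.064,0.0035),.133,86.2)
E
```

```text
shift cm [-0.02  0.19  0.02] roll -0.11 alt 179.9 q6 -83.4 q1 2.6 tcp [0.5524 0.0725 0.1332] ytool 86.09 tilt 0.59 t 18.13 F [ -8.3 -26.    8.4] op 0.0075 40.07144898176193
```

Call:
{"api": "play_rows", "payload": {
  "targets": [0, -0.4, 0.1, 0, 0, -0.4, 0.2, 0, 0, -0.4, 0.3, 0, 0, -0.4, 0.4, 0, 0, -0.4, 0.4, 0]
}}

```text
t: 18.55
tool_pos: [0.5533, 0.072, 0.1297]
orientation: [0.106, 3.138, -0.006]
force: [-2.8, -10.8, 5.8]
opening: 0.0079
gripper_force: 40.0
```

```bash
python3 - <<'E'
from h import *
go(*rk(-.064,0.0035),.133,86.2)
E
```

```text
shift cm [ 0.07  0.23 -0.33] roll -0.06 alt 179.9 q6 -83.8 q1 2.3 tcp [0.5533 0.072  0.1297] ytool 86.14 tilt 0.25 t 18.55 F [ -2.8 -10.8   5.8] op 0.0079 40.012911558151245
```

Resting on the pins (Fz +6), so I'm releasing and lifting clear.

Call:
{"api": "play_rows", "payload": {
  "targets": [0, 0, 0, 0, 0, 0, 0, 0, 0, 0, 0, 0, 0, 0, 0, 0, 0, 0, 0, 0, 0, 0, 0, 0],
  "grip": 4
}}

```text
t: 19.05
tool_pos: [0.5525, 0.0749, 0.1282]
orientation: [0.103, 3.14, 0.0]
force: [-0.9, -0.6, 0.0]
opening: 0.039
gripper_force: 0.0
```

Call:
{"api": "play_rows", "payload": {
  "targets": [0, 0, -1, 0, 0, 0, -3, 0, 0, 0, -6, 0, 0, 0, -10, 0, 0, -4, -12, 0, 0, -8, -12, 0, 0, -12, -12, 0, 0, -16, -12, 0]
}}

```text
t: 19.72
tool_pos: [0.5422, -0.0864, 0.2502]
orientation: [0.101, 3.137, -0.001]
force: [1.8, -0.1, 0.3]
opening: 0.0399
gripper_force: 0.0
```

Call:
{"api": "play_rows", "payload": {
  "targets": [0, -4, 0, 0, 0, -8, 0, 0, 0, -8, 0, 0, 0, -8, 0, 0]
}}

```text
t: 20.05
tool_pos: [0.5363, -0.1667, 0.2488]
orientation: [0.11, 3.139, -0.0]
force: [-0.3, 0.5, 0.5]
opening: 0.0402
gripper_force: 0.0
```

```bash
python3 - <<'E'
from h import *
s=snap('scene','s10');t=snap('top','t10');go(*rk(-.064,0.0035),.133,86.2)
g=cv2.cvtColor(s['image'],cv2.COLOR_RGB2GRAY);gt=cv2.cvtColor(t['image'],cv2.COLOR_RGB2GRAY)
for y,z in((.08,.1045),(-.08,.1045)):
    h=proj(s,np.r_[rk(-.068,y),z]);print('hole',h.round(1))
    u,v=h.round().astype(int);print('cols',u-8,'rows',v-7);print(g[v-7:v+8,u-8:u+9])
print('plate upper edge top-view: expected', [proj(t,np.r_[rk(-.064,y),.1245]).round(1) for y in(.09,.05,-.05,-.09)],'tab',[proj(t,np.r_[rk(-.064,y),.1595]).round(1) for y in(.03,0,-.03)])
for r in(152,160,165,170,180,185,190,195,205,210,215,222,226,228):print(r,gt[r,276:306])
for r in(165,185,205):print(r,gt[r,218:272])
E
```

```text
shift cm [-1.000e-02  2.391e+01  1.158e+01] roll 0.01 alt -180.0 q6 -108.5 q1 -22.3 tcp [ 0.5368 -0.1642  0.2487] ytool 86.21 tilt 0.03 t 20.15 F [ 0.3  0.  -0. ] op 0.04 0.0
hole [320.2 181.5]
cols 312 rows 175
[[163 162 140 121 121 137 183 221 234 239 241 242 243 243 239 216 178]
 [166 161 139 123 123 121 121 137 183 225 238 241 242 243 220 158 153]
 [164 157 136 122 122 123 122 122 122 157 211 234 240 241 230 191 171]
 [162 156 135 121 122 118 118 121 121 120 121 177 223 235 240 236 222]
 [161 157 135 120 121 110 118 122 123 123 122 121 138 185 223 235 240]
 [164 159 137 119 125 138 161 159 135 122 121 122 122 121 139 186 223]
 [165 160 136 138 160 186 196 185 143 114 118 122 123 123 122 122 140]
 [165 163 153 182 198 190 174 150 116 110 121 122 122 124 123 122 122]
 [171 179 192 195 183 159 133 123 121 130 128 121 122 122 123 124 123]
 [188 197 189 170 145 115 105 135 150 141 125 120 121 123 123 122 122]
 [193 180 156 127 111 107 115 124 131 129 123 120 120 120 121 122 122]
 [167 143 115 102 114 122 122 121 121 122 123 122 121 120 120 120 121]
 [126 119 122 121 120 121 123 123 12
[... 3231 characters left out ...]
 86  88  98 109 113 112 112]
165 [118 116 116 114 117 128 157 179 180 157 112 103 142 173 167 140 129 150
 177 185 184 185 178 158 133 141 167 179 172 166 176 166 139 132 154 177
 178 176 182 176 155 133 144 169 177 157 115 109 135 154 164 171 173 172]
185 [114 116 116 124 151 177 180 161 118 101 138 173 173 149 133 149 175 182
 176 173 178 164 136 131 154 176 172 165 177 173 150 134 150 176 183 176
 171 178 165 137 133 156 177 166 132  99  88  84  81  98 121 134 137 137]
205 [117 124 149 177 181 164 124 103 139 174 177 163 149 156 174 181 177 171
 178 168 142 137 157 178 179 176 181 178 155 135 144 168 180 173 169 178
 167 142 130 151 177 179 154 109  89  85  82  88 114 133 136 136 136 137]
```

The keeper is home on both pins. The carton tops look about 1 px further forward than before, so I'll check for drift with measured image shifts.

Call:
{"api": "play_rows", "payload": {
  "targets": [0, -3, -3, 0, 0, -6, -5, 0, 0, -6, -5, 0, 0, -6, -5, 0, 0, -6, -5, 0, 0, -6, -5, 0, 0, -6, -5, 0, 0, -6, -5, 0]
}}

```text
t: 20.82
tool_pos: [0.5327, -0.2233, 0.2973]
orientation: [-0.101, -3.139, -0.001]
force: [-0.3, 0.3, 0.5]
opening: 0.0398
gripper_force: 0.0
```

```bash
python3 - <<'E'
from h import *
snap('top','t11');snap('scene','s11')
G=lambda n:cv2.cvtColor(ld(n)['image'],cv2.COLOR_RGB2GRAY).astype(np.float32)
def sh(a,b,box):
    r0,r1,c0,c1=box;A,B=G(a)[r0:r1,c0:c1],G(b)[r0:r1,c0:c1];return cv2.phaseCorrelate(A-A.mean(),B-B.mean(),cv2.createHanningWindow((c1-c0,r1-r0),cv2.CV_32F))
for a,b in(('t7','t10'),('t10','t11'),('t7','t11')):
    print(a,b,'cartons',sh(a,b,(164,208,226,262)),'ref bottle/boxes',sh(a,b,(40,110,140,230)))
for a,b in(('s7','s10'),('s10','s11')):print(a,b,'tops',sh(a,b,(158,188,350,396)))
g=G('t11').astype(int)
for r in(165,185,205):print(r,g[r,218:272])
st=read_state();print(st['t'],st['tool_pos'],st['force'])
E
```

```text
t7 t10 cartons ((1.162627376326185, 1.950980378854542), 0.7557978889088571) ref bottle/boxes ((-0.06174838216205103, 0.10688108454287715), 0.944017493871995)
t10 t11 cartons ((0.029069728872404, 0.5274085815382321), 0.9909007605211234) ref bottle/boxes ((0.05547071225826983, 0.009305836474396756), 0.9416960801607297)
t7 t11 cartons ((1.1474648429577954, 1.7454454240116029), 0.7024859251799407) ref bottle/boxes ((-0.04208782194277916, 0.020227184409655763), 0.9413059090390618)
s7 s10 tops ((0.5356993315954526, 0.46565250249596346), 0.9984136157565646)
s10 s11 tops ((-0.03770780233242732, -0.05466002584759089), 1.022132870554924)
165 [119 117 117 116 119 132 158 181 184 161 115 104 144 177 170 144 132 154
 181 189 188 187 181 160 135 144 171 182 175 170 180 169 142 135 158 181
 182 180 186 179 158 135 146 172 181 160 118 111 137 158 168 175 177 177]
185 [116 117 117 127 154 181 184 164 120 104 143 178 175 152 135 152 178 187
 180 175 180 168 138 136 158 179 176 170 180 176 153 137 153 179 186 179
 176 180 168 140 135 158 179 170 134 101  88  86  83 100 125 136 139 140]
205 [119 126 152 181 184 166 126 106 140 177 180 165 152 160 177 184 179 174
 181 170 146 139 160 181 181 178 184 180 158 137 147 172 183 176 172 182
 172 144 133 154 180 182 158 111  89  88  83  91 117 135 138 139 139 138]
20.9167 [ 0.53269061 -0.22387933  0.29764626] [ 0.54944728 -0.04135459  0.44583669]
```

```bash
python3 - <<'E'
from h import *
def prof(n):
    c=ld(n);g=cv2.cvtColor(c['image'],cv2.COLOR_RGB2GRAY).astype(float);out=[]
    X=lambda u,r,z:(at_z(c,u,r,z)[:2]-RO)@RX
    for r in range(168,206):
        k=np.arange(218,272)
        p=g[r,218:272]
        i0=int(round(4.5-(r-185)*.1+1)) # strip peak
        i0=np.argmax(p[max(0,i0-3):i0+4])+max(0,i0-3)
        w=np.clip(p[max(0,i0-3):i0+3]-120,0,None);s=218+(w*np.arange(max(0,i0-3),i0+3)).sum()/w.sum()
        # local minima = gap, 4 dark lines
        m=[i for i in range(i0+1,46) if p[i]<=p[i-1] and p[i]<p[i+1] and p[i]<156]
        m2=[218+i+0.5*(p[i-1]-p[i+1])/(p[i-1]-2*p[i]+p[i+1]) for i in m]
        if len(m2)>=5: out.append([X(s,r,.105)]+[X(u,r,.108) for u in m2[:5]])
    o=np.array(out);print(n,len(o),np.median(o,0).round(4),'rel to strip, backstop=.096:',(np.median(o-o[:,:1],0)+.096).round(4))
prof('t7');prof('t10');prof('t11')
E
```

```text
t7 38 [0.0929 0.086  0.0751 0.055  0.0349 0.0148] rel to strip, backstop=.096: [0.096  0.0892 0.0782 0.0581 0.038  0.0179]
t10 38 [0.0931 0.0848 0.0723 0.0523 0.0322 0.0122] rel to strip, backstop=.096: [0.096  0.0877 0.0752 0.0552 0.0351 0.0151]
t11 38 [0.0931 0.0848 0.0724 0.0523 0.0322 0.0122] rel to strip, backstop=.096: [0.096  0.0877 0.0752 0.0551 0.0351 0.0151]
```

The row is static. The rear carton is at about x = 0.075 and the spare at about 0.015, both inside the limits, and the keeper is home. Pushing again with the keeper in place carries more risk than it removes, so I'm handing in.

```bash
python3 -c "
from plant import workorder
print(workorder.close_job())"
```

```text
the job is handed in; nothing more can be done
None
```

I've handed the job in, but no verdict came back: by my camera measurements the four cartons stand closed and upright, with the rear one about 5 mm off the backstop (limit 7 mm) after the row crept about 3 mm forward, and the keeper plate hangs on both pins against the posts.

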